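# Set the fired pots in their kiln setters

### The job

Get the four little fired clay pots ready for the kiln: put each one upright into the grey setter whose hollow has the shape and size of its foot (the cup in the small round one, the square planter in the square one, the trough in the oblong one, the vase in the large round one), so that it stands flat on the setter's floor, inside the rim. Set them down without dropping or tipping any, and leave the glaze jar and the cream kiln prop standing where they are.

Things in the scene. Friction and masses are not known exactly. Their poses are not given: they have to be found in the camera images.
- cup: small round straight-sided cup of fired red-brown clay, open on top, stands upright on the table; foot 46 mm across, top 48 mm across, 55 mm high, wall 4 mm, about 0.12 kg. Origin: centre of its underside, z up.
- planter: square open pot of the same clay, 46 x 46 mm outside, 55 mm high, wall 5 mm, upright, about 0.16 kg. Origin: centre of its underside, z up. x and y are square to its sides.
- trough: oblong open pot of the same clay, 84 mm long (along its x) x 42 mm wide (along its y) outside, 45 mm high, wall 5 mm, upright, about 0.2 kg. Origin: centre of its underside, z up.
- vase: vase of the same clay: wide round foot 76 mm across (up to 12 mm high), shoulder tapering to a straight round neck 40 mm across which runs from 45 to 85 mm above its underside; grip it by the neck; upright, about 0.28 kg. Origin: centre of its underside, z up.
- setter_round_small: small round setter of grey fireclay (a low stand for firing): 84 mm across outside, its round hollow 62 mm across; for the cup. Fixed to the table. Its floor is 6 mm above the table, inside a rim 11 mm wide whose top is 11 mm above the table. Origin: centre of its underside, z up.
- setter_square: square setter of grey fireclay, 84 x 84 mm outside, its square hollow 62 x 62 mm; for the planter. Fixed to the table. Its floor is 6 mm above the table, inside a rim 11 mm wide whose top is 11 mm above the table. Origin: centre of its underside, z up. x and y are square to its sides.
- setter_oblong: oblong setter of grey fireclay, 122 mm (along its x) x 80 mm (along its y) outside, its hollow 100 x 58 mm; for the trough. Fixed to the table. Its floor is 6 mm above the table, inside a rim 11 mm wide whose top is 11 mm above the table. Origin: centre of its underside, z up.
- setter_round_large: large round setter of grey fireclay, 114 mm across outside, its round hollow 92 mm across; for the vase. Fixed to the table. Its floor is 6 mm above the table, inside a rim 11 mm wide whose top is 11 mm above the table. Origin: centre of its underside, z up.
- glaze_jar: bystander: grey plastic glaze jar with a white lid, 44 mm across, 60 mm high, loose, stands upright between the pots. Origin: centre of its underside, z up.
- kiln_prop: bystander: plain cream-coloured cylinder, 30 mm across, 50 mm high, loose, stands upright between the pots. Origin: centre of its underside, z up.

How it is judged:
At the end, for the whole second after the job is handed in: Each pot stands in its own matching setter: centre within 12 mm of the setter's centre, underside on the setter's floor (3 to 9 mm above the table), upright within 0.08 rad, at rest (under 0.02 m/s) and let go (horizontal distance between cup and setter_round_small below 0.012 m and z of cup in the frame of setter_round_small between 0.003 and 0.009 m and angle between each of cup, planter, trough, vase's own z axis and vertical below 0.08 rad and linear speed of each of cup, planter, trough, vase below 0.02 m/s and contact force between each of cup, planter, trough, vase and the fingers below 0.1 N and horizontal distance between planter and setter_square below 0.012 m and z of planter in the frame of setter_square between 0.003 and 0.009 m and horizontal distance between trough and setter_oblong below 0.012 m and z of trough in the frame of setter_oblong between 0.003 and 0.009 m and horizontal distance between vase and setter_round_large below 0.012 m and z of vase in the frame of setter_round_large between 0.003 and 0.009 m); the robot touches nothing.
It fails at once if a pot is tipped over (angle between any of cup, planter, trough, vase's own z axis and vertical above 0.8 rad).
It fails at once if a pot is dropped or thrown (moves faster than 0.6 m/s out of the gripper) ((linear speed of cup above 0.6 m/s and contact force between cup and the fingers below 0.05 N) or (linear speed of planter above 0.6 m/s and contact force between planter and the fingers below 0.05 N) or (linear speed of trough above 0.6 m/s and contact force between trough and the fingers below 0.05 N) or (linear speed of vase above 0.6 m/s and contact force between vase and the fingers below 0.05 N)).
It fails at once if the glaze jar is knocked over or pushed more than 30 mm away (angle between glaze_jar's own z axis and vertical above 0.5 rad or distance of glaze_jar from where it was at the start of the episode above 0.03 m).
It fails at once if the kiln prop is knocked over or pushed more than 30 mm away (angle between kiln_prop's own z axis and vertical above 0.5 rad or distance of kiln_prop from where it was at the start of the episode above 0.03 m).
It also fails if it takes over 115 s, if anything falls off the work surface, if the arm or the gripper's body presses on something with over 40 N, if the wrist force passes 120 N, or if a joint passes its speed limit or range.

### The arm

A 6-joint arm with a two-finger parallel gripper is mounted at the origin on the work surface. World frame = base frame: x ahead of the robot, y to its left, z up, the work surface at z = 0. Lengths are in m, angles in rad, forces in N, time in s.
With the tool pointing down it reaches from about 0.25 to 0.725 m from the base axis. Payload 4 kg.
Tool frame: the origin (TCP) lies midway between the tips of the shut fingers; the grasp point (between the pads) lies bot.pinch_z behind it (bot.pinch_z is the distance from the TCP to the grasp point, in m); z points along the fingers, y is the line along which they close (so a half turn about z gives the same grasp; the last joint's range is limited). The gripper opens to 85 mm and grips with 20 to 120 N. Pads are 22 mm wide; open, the fingers measure 114 mm over their backs; the gripper's body (76 mm by 85 mm) begins 54 mm behind the grasp point. The pads swing forward as they close: fully open they stand 13 mm farther back than shut.
Start: joints at [1.115, 0.241, 0.005, 1.335, 0, 1.571], TCP at [0.22, 0.449, 0.208] pointing down, gripper open.
Joint ranges: [-2.72, 2.72], [-1.05, 1.87], [-1.09, 1.28], [-1.99, 2.15], [-1.42, 1.44], [-3.14, 3.14]. Speed limits (rad/s): [2.79, 2.79, 3.14, 3.14, 3.14, 3.14].

### API

Orientations are given as a unit quaternion [x, y, z, w].
In Python, from workcell import bot gives the robot as it stands.
- The arm moves only by the shell command python3 jog.py 'ROWS'. ROWS is a JSON list of rows, 1 to 10 of them, each of 7 numbers: a rotation vector rx, ry, rz in units of 0.1 rad, then dx, dy, dz in cm, then the finger opening in m; each row is the pose to reach, as a shift and turn from the pose commanded when the command began, along the tool's axes at that moment; what a row does not reach only later rows make up. A row lasts 1/8 s, in which the tool goes at most 0.0625 m and 0.188 rad, less where a joint would pass 70% of its speed; a pose out of reach is approached as far as the arm can. The fingers move at their own pace and stop on an object; the grip force is fixed at half the most. Time passes only in rows, so rows that do not move let the fingers close. It prints the time, the measured TCP pose, the force, the opening and the grip force at its end. Input that does not fit is refused with a message, and nothing moves.
- bot.get_obs(): the state, without advancing time (a new reading comes with each control period).
- bot.camera(name): name is "side" or "top"; returns the picture (400x640x3 uint8, red, green, blue); there is no depth.
- bot.calibration(name): a dict with "mtx" (3x3 intrinsics, pixels), "R" (3x3) and "t" (3): a world point X has camera coordinates R X + t. Camera axes: x right, y down, z forward; pixel columns grow to the right and rows downward; lengths in m; the calibration is good to about 2 mm. A picture is of the moment at which its call begins. calibration takes no time and is no camera call.
- bot.job_done(): hands the job in; it is judged then, once.
The state is a dict: "clock": time; "joint_pos": joint angles; "joint_vel": joint speeds; "tau": joint torques, N m; "eef_pos": TCP position; "tool_rot": TCP orientation; "ft_force": force on the tool from outside, world axes, zero at the start; "ft_torque": the same for the moment, N m; "grip_width": finger opening in m; "grasp_force": force on a finger pad.
Only numpy, scipy, OpenCV 4.12 (cv2) and the standard library are available. Lean on these libraries where they do the work, as an engineer would, in place of code of your own. Each camera call takes 0.05 s, during which the arm holds its last target. There are 200 camera calls.

## Working session

There is one attempt and no reset: what is moved stays moved. The work goes in short steps, Python scripts to look and compute and a shell command to move; the robot and the scene stay as the last step left them, time stands still between calls to the robot, and variables do not carry over. Pictures are saved under pics/ and viewed, at most 14 in all, crops included, and the job is handed in when it is done.

```bash
ls; mkdir -p pics
cat > h.py <<'E'
from workcell import bot
import cv2,numpy as np
def snap(n,f):
    im=bot.camera(n); cv2.imwrite(f,cv2.cvtColor(im,cv2.COLOR_RGB2BGR)); return im
def ray(n,u,v,z):
    c=bot.calibration(n);K,R,t=[np.array(c[k],float) for k in('mtx','R','t')]
    d=R.T@np.linalg.inv(K)@[u,v,1]; o=-R.T@t
    return o+d*(z-o[2])/d[2]
def proj(n,X):
    c=bot.calibration(n);K,R,t=[np.array(c[k],float) for k in('mtx','R','t')]
    p=K@(R@np.array(X)+t); return p[:2]/p[2]
def tri(a,b):
    A=[];B=[]
    for n,(u,v) in(('top',a),('side',b)):
        c=bot.calibration(n);K,R,t=[np.array(c[k],float) for k in('mtx','R','t')]
        d=R.T@np.linalg.inv(K)@[u,v,1];d/=np.linalg.norm(d);P=np.eye(3)-np.outer(d,d);A.append(P);B.append(P@(-R.T@t))
    return np.linalg.solve(A[0]+A[1],B[0]+B[1])
E
python3 - <<'E'
from h import *
for n in('top','side'):
    snap(n,f'pics/{n}0.png'); c=bot.calibration(n); R=np.array(c['R']);print(n,np.round(c['mtx'],1).tolist(),np.round(R,2).tolist(),np.round(-R.T@np.array(c['t']),3))
print(bot.pinch_z,bot.get_obs())
E
```

```text
jog.py
pics
workcell.py
top [[433.7, 0.0, 318.6], [0.0, 433.7, 196.0], [0.0, 0.0, 1.0]] [[0.03, -1.0, 0.04], [-0.99, -0.03, -0.12], [0.12, -0.03, -0.99]] [0.389 0.021 1.205]
side [[415.6, 0.0, 320.4], [0.0, 415.6, 209.6], [0.0, 0.0, 1.0]] [[-1.0, -0.09, 0.0], [-0.05, 0.56, -0.83], [0.07, -0.82, -0.56]] [0.445 0.793 0.559]
0.0187 {'clock': 0.1, 'joint_pos': array([ 1.11501389e+00,  2.41315752e-01,  3.83206867e-03,  1.33521111e+00,
       -2.06723431e-05,  1.57080085e+00]), 'joint_vel': array([ 0.0004733 , -0.00218427,  0.00240364, -0.00020512,  0.00105666,
        0.0030014 ]), 'tau': array([-7.17986295e-04, -3.73137724e+01,  2.53010362e+01,  1.08249634e-02,
       -5.75727404e-05, -2.88046280e-07]), 'eef_pos': array([0.21981225, 0.44839178, 0.2070027 ]), 'tool_rot': array([ 2.25925863e-01,  9.74144036e-01, -9.27026757e-04, -2.04383400e-04]), 'ft_force': array([ 0.95855452,  1.22557505, -0.13891285]), 'ft_torque': array([-0.02243561,  0.01758894,  0.04393624]), 'grasp_force': 0.0, 'grip_width': 0.08554394892978605}
```

View pics/top0.png

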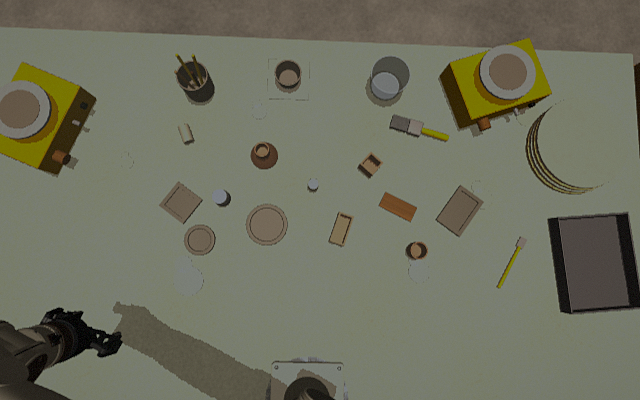

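View pics/side0.png

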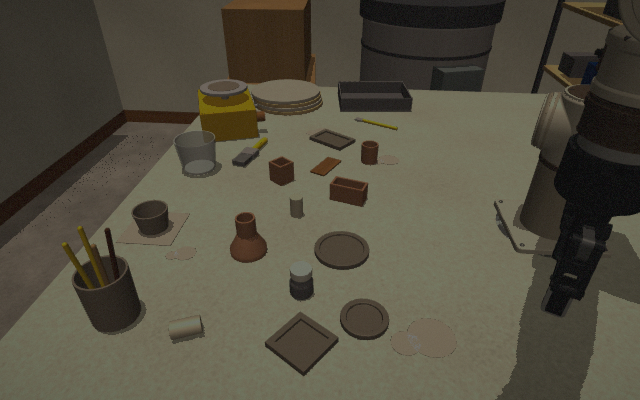

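The top view shows the vase at (264,154), planter (370,165), trough (341,229) and cup (417,250). The setters are square (181,202), small round (200,240), large round (267,224) and oblong (460,210). The jar is at (221,198) and the prop at (313,185). The side view confirms all of these. Next I'll enlarge both views.

Run:
```python
from h import *
a=cv2.imread('pics/top0.png'); b=cv2.imread('pics/side0.png')
def crop(im,x,y,w,h,s,f):
    c=cv2.resize(im[y:y+h,x:x+w],None,fx=s,fy=s,interpolation=cv2.INTER_CUBIC); c=cv2.convertScaleAbs(c,alpha=1.5)
    for u in range(x-x%10+10,x+w,10): cv2.line(c,((u-x)*s,0),((u-x)*s,12 if u%50==0 else 5),(0,0,255),1)
    for v in range(y-y%10+10,y+h,10): cv2.line(c,(0,(v-y)*s),(12 if v%50==0 else 5,(v-y)*s),(0,0,255),1)
    cv2.imwrite(f,c)
crop(a,150,135,160,130,5,'pics/t1.png'); crop(a,300,140,200,130,4,'pics/t2.png')
crop(b,220,120,200,150,4,'pics/s1.png');
```

```text
(no output)
```

View pics/t1.png

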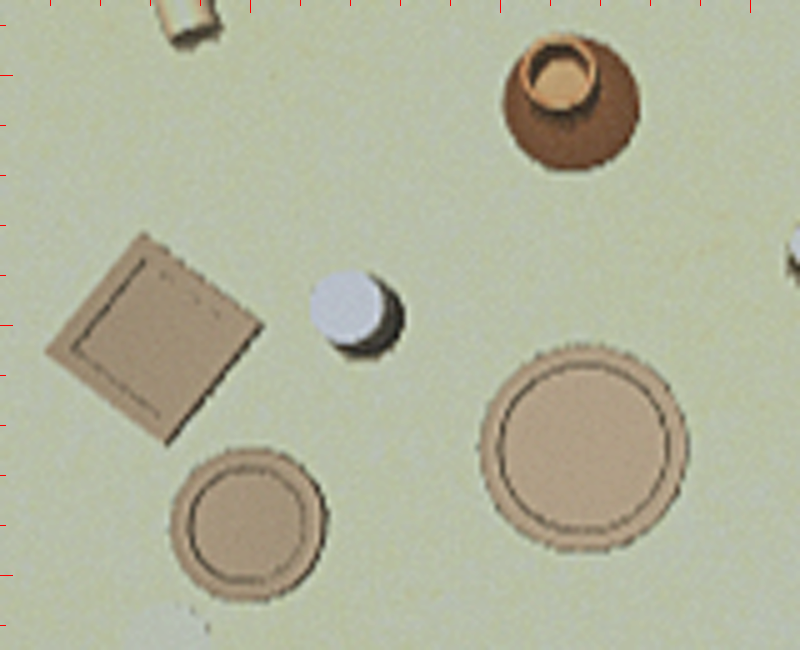

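View pics/t2.png

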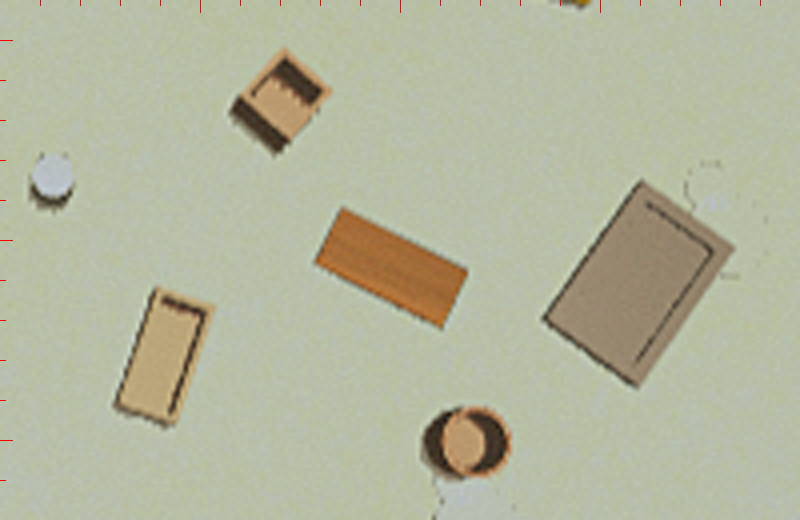

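View pics/s1.png

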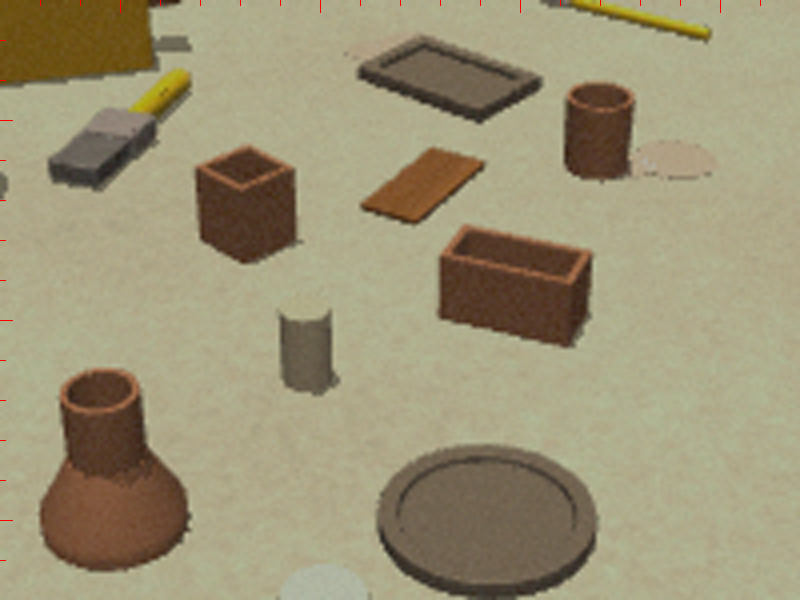

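t1, t2 and s1 give me rim corners and centres in both views. I'll triangulate each one and check its height.

```bash
cat > m.py <<'E'
from h import *
P=dict(trough=((341.2,228.9),(349,183.3),.045),planter=((371.25,163.4),(281.5,161.7),.055),cup=((418.75,250.3),(370,144.5),.055),
vase=((262,149.6),(245,217.5),.085),sq=((181.2,202.6),(301.8,341),.011),sr=((200,239.8),(364.5,317),.011),lr=((267,224.4),(341.8,248),.011),
ob=((459.7,210.9),(332.5,138.8),.011),jar=((219.6,196.4),(301.5,270),.06),prop=((313,183.5),(296.5,198),.05))
for k,(a,b,z) in P.items():
    print(k,'tri',tri(a,b).round(4),'top',ray('top',*a,z)[:2].round(4),'side',ray('side',*b,z)[:2].round(4))
def ang(name,c,z,n='top'):
    p=np.array([ray(n,u,v,z)[:2] for u,v in c])
    for i in range(len(p)):
        d=p[(i+1)%len(p)]-p[i]; print(name,n,'edge',np.degrees(np.arctan2(d[1],d[0])).round(1),np.linalg.norm(d).round(4))
t1=lambda L:[(150+x/5,135+y/5) for x,y in L]; t2=lambda L:[(300+x/4,140+y/4) for x,y in L]; s1=lambda L:[(220+x/4,120+y/4) for x,y in L]
ang('trough',t2([(157,288),(214,305),(174,424),(116,405)]),.045)
ang('trough',s1([(440,252),(463,228),(592,254),(569,280)]),.045,'side')
ang('planter',t2([(286,48),(330,90),(286,139),(240,97)]),.055)
ang('planter',s1([(196,168),(248,147),(295,165),(246,187)]),.055,'side')
ang('sq',t1([(145,233),(264,325),(168,444),(46,350)]),.011)
ang('ob',t2([(640,181),(734,247),(637,387),(544,319)]),.011)
ang('ob',s1([(358,70),(422,36),(542,80),(480,116)]),.011,'side')
print('vasefoot',ray('top',264.4,155.6,.006))
E
python3 m.py
```

```text
trough tri [ 0.4494 -0.0791  0.0426] top [ 0.4485 -0.0788] side [ 0.4501 -0.0751]
planter tri [ 0.6283 -0.1565  0.052 ] top [ 0.6276 -0.156 ] side [ 0.6272 -0.1508]
cup tri [ 0.3976 -0.2868  0.0497] top [ 0.3973 -0.2854] side [ 0.3983 -0.2756]
vase tri [0.6501 0.1379 0.081 ] top [0.6485 0.1374] side [0.6491 0.1433]
sq tri [0.5107 0.3613 0.003 ] top [0.5096 0.3591] side [0.51   0.3675]
sr tri [0.4098 0.3033 0.0048] top [0.4097 0.3019] side [0.4103 0.3088]
lr tri [0.4571 0.1229 0.0054] top [0.4567 0.1224] side [0.457  0.1296]
ob tri [ 0.511  -0.4157  0.0031] top [ 0.5101 -0.4128] side [ 0.5102 -0.3986]
jar tri [0.525  0.2475 0.0523] top [0.5242 0.246 ] side [0.5236 0.2557]
prop tri [5.685e-01 1.000e-04 4.380e-02] top [5.682e-01 2.000e-04] side [0.5663 0.0097]
trough top edge -104.9 0.04
trough top edge 162.4 0.0841
trough top edge 73.5 0.0406
trough top edge -18.0 0.0831
trough side edge -111.9 0.0327
trough side edge 163.2 0.083
trough side edge 66.4 0.0342
trough side edge -17.8 0.0818
planter top edge -132.8 0.0413
planter top edge 139.6 0.0456
planter top edge 48.7 0.0421
planter top edge -41.5 0.0466
planter side edge -131.4 0.0431
planter side edge 147.2 0.0409
planter side edge 50.6 0.042
planter side edge -31.5 0.0425
sq top edge -125.7 0.0838
sq top edge 144.3 0.0822
sq top edge 54.5 0.0851
sq top edge -36.6 0.0826
ob top edge -124.1 0.0799
ob top edge 144.9 0.1222
ob top edge 55.0 0.0791
ob top edge -34.8 0.121
ob side edge -122.4 0.0835
ob side edge 142.9 0.1243
ob side edge 56.5 0.0809
ob side edge -36.0 0.1225
vasefoot [0.64979894 0.13813482 0.006     ]
```
Consistent, heights good within ~6 mm. Side is systematically off in y by ~6-7mm with (side farther). Relative errors small; top good to 1-2 mm. But z offset of tri ~ -4mm systematically; z calibration 2mm each. Use top (y: maybe 1mm). Fine.

Heights agree to within about 8 mm. The side view is biased a few mm in y, but edge lengths from the top view match the given sizes, so I'll use the top-view xy. The next script works out how far to go in the tool's axes.

Create go.py:
```python
import sys
from h import *
from scipy.spatial.transform import Rotation as Ro
x,y,z,yaw=map(float,sys.argv[1:5]); o=bot.get_obs(); R=Ro.from_quat(o['tool_rot'])
a=np.radians(yaw); T=Ro.from_matrix(np.array([[-np.cos(a+np.pi/2)*-1*-1,np.cos(a),0],[-np.sin(a+np.pi/2)*-1*-1,np.sin(a),0],[0,0,-1]])) if 0 else Ro.from_matrix(np.column_stack([[np.cos(a+np.pi/2),np.sin(a+np.pi/2),0],[np.cos(a),np.sin(a),0],[0,0,-1]]))
print('rot',(R.inv()*T).as_rotvec().round(4),'d',R.inv().apply(np.array([x,y,z])-o['eef_pos']).round(4),'j',o['joint_pos'].round(2),'t',round(o['clock'],2))
```

```bash
sed -i 's/^a=np.radians.*$/a=np.radians(yaw); c,s=np.cos(a),np.sin(a); T=Ro.from_matrix([[-s,c,0],[c,s,0],[0,0,-1]])/' go.py
python3 go.py 0.6487 0.1377 0.16 64
```

```text
rot [-0.0019  0.     -0.002 ] d [-0.5219 -0.0901  0.0472] j [ 1.12  0.24  0.    1.34 -0.    1.57] t 0.1
```

The rows are not in the units I measure in: shifts go in cm and turns go in units of 0.1 rad. I convert before sending: -0.522 m is -52.2, -0.48 m is -48.

```bash
python3 jog.py '[[0, 0, 0, -6, -1, 0.5, 0.085], [0, 0, 0, -12, -2, 1, 0.085], [0, 0, 0, -18, -3, 1.6, 0.085], [0, 0, 0, -24, -4, 2.1, 0.085], [0, 0, 0, -30, -5, 2.7, 0.085], [0, 0, 0, -36, -6, 3.2, 0.085], [0, 0, 0, -42, -7.2, 3.8, 0.085], [0, 0, 0, -48, -8.3, 4.3, 0.085], [0, 0, 0, -52.2, -9, 4.7, 0.085], [0, 0, 0, -52.2, -9, 4.7, 0.085]]'; python3 go.py 0.6487 0.1377 0.05 64
```

```text
clock: 1.35
eef_pos: [0.6505, 0.1354, 0.1583]
tool_rot: [0.228, 0.974, -0.001, -0.001]
ft_force: [-0.6, 0.7, -1.0]
grip_width: 0.0852
grasp_force: 0.0
rot [-0.002  -0.0019 -0.0066] d [0.0024 0.0015 0.1083] j [ 0.21  0.6   0.42  1.4  -0.    0.67] t 1.35
```

In the tool's units: 0.106 m is 10.6, 0.1 m is 10, -0.004 rad is -0.04.

```bash
python3 jog.py '[[0, 0, -0.04, 0.1, 0.1, 4, 0.085], [0, 0, -0.04, 0.1, 0.1, 7.5, 0.085], [0, 0, -0.04, 0.1, 0.1, 10, 0.085], [0, 0, -0.04, 0.1, 0.1, 10.6, 0.085], [0, 0, -0.04, 0.1, 0.1, 10.6, 0.085]]'; python3 go.py 0.6487 0.1377 0.05 64
python3 - <<'E'
from h import *
a=snap('top','pics/a.png')[110:200,200:340];b=snap('side','pics/b.png')[130:290,170:330]
c=np.hstack([cv2.resize(a,(560,360)),cv2.resize(b,(240,240)).copy() if 0 else cv2.copyMakeBorder(cv2.resize(b,(240,240)),0,120,0,0,0)])
cv2.imwrite('pics/v1.png',cv2.convertScaleAbs(c[:,:,::-1],alpha=1.5))
E
```

```text
clock: 1.98
eef_pos: [0.6483, 0.1403, 0.0551]
tool_rot: [0.224, 0.975, -0.0, -0.0]
ft_force: [0.1, 0.7, -0.2]
grip_width: 0.0848
grasp_force: 0.0
rot [-0.0001 -0.0004  0.0028] d [-0.0015 -0.0022  0.0051] j [0.21 0.66 0.25 1.16 0.   0.66] t 1.98
```

View pics/v1.png

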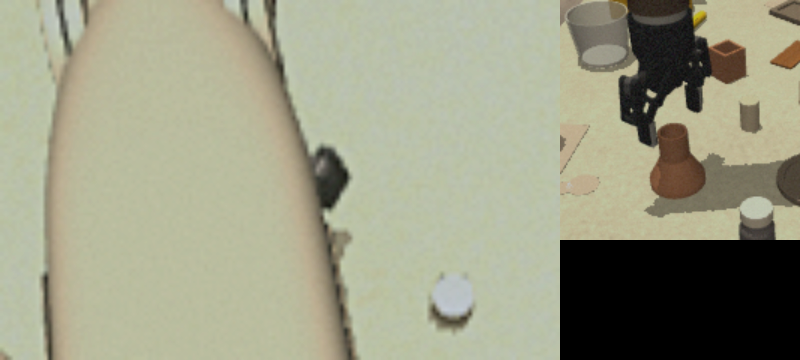

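The crop shows the arm hiding the vase in the top view. In the side view the fingers (tips near (648,140) and (693,105)) straddle the neck top at (673,130). I'll check that against the projection.

Run:
```python
from h import *
p=bot.get_obs()['eef_pos']
for z in(.055,.068,.085): print(proj('side',[p[0],p[1],z]))
```

```text
[246.58176129 228.77043905]
[245.95425454 223.55772273]
[245.11670686 216.60019039]
```

In the tool's units: 0.006 m is 0.6, -0.002 m is -0.2.

```bash
python3 jog.py '[[0, 0, 0, -0.1, -0.2, 0.6, 0.085], [0, 0, 0, -0.1, -0.2, 0.6, 0.085], [0, 0, 0, -0.1, -0.2, 0.6, 0.03], [0, 0, 0, -0.1, -0.2, 0.6, 0.03], [0, 0, 0, -0.1, -0.2, 0.6, 0.03], [0, 0, 0, -0.1, -0.2, 0.6, 0.03], [0, 0, 0, -0.1, -0.2, 0.6, 0.03], [0, 0, 0, -0.1, -0.2, 0.6, 0.03]]'
python3 - <<'E'
from h import *
b=snap('side','pics/b2.png')[170:270,190:320]
cv2.imwrite('pics/v2.png',cv2.convertScaleAbs(cv2.resize(b,None,fx=4,fy=4)[:,:,::-1],alpha=1.5))
E
```

```text
clock: 3.08
eef_pos: [0.6495, 0.138, 0.0496]
tool_rot: [0.224, 0.975, 0.001, 0.001]
ft_force: [0.9, 3.5, 5.1]
grip_width: 0.0377
grasp_force: 59.9
```

View pics/v2.png

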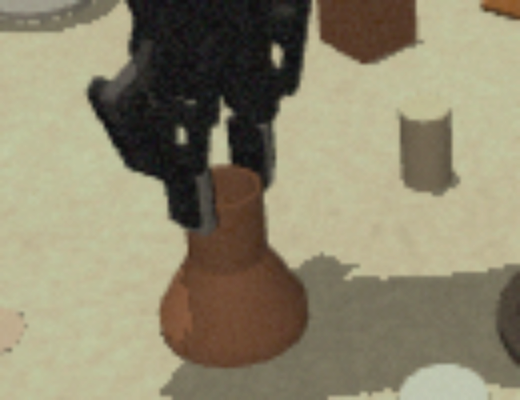

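The vase's neck is held between the fingers: tip near (190,230), neck (225,210), width 38 mm, force 60 N. Lifting now.

In the tool's units: -0.1 m is -10, -0.08 m is -8.

```bash
python3 jog.py '[[0, 0, 0, 0, 0, -2, 0.03], [0, 0, 0, 0, 0, -5, 0.03], [0, 0, 0, 0, 0, -8, 0.03], [0, 0, 0, 0, 0, -10, 0.03], [0, 0, 0, 0, 0, -10, 0.03]]';  python3 go.py 0.4568 0.1225 0.15 64
```

```text
clock: 3.75
eef_pos: [0.649, 0.1369, 0.1491]
tool_rot: [0.224, 0.975, -0.0, 0.0]
ft_force: [1.2, -0.2, -3.3]
grip_width: 0.0372
grasp_force: 60.7
rot [-0.0004  0.0009  0.0015] d [ 0.1665 -0.0969 -0.001 ] j [ 0.21  0.6   0.4   1.37 -0.    0.66] t 3.75
```

```bash
python3 jog.py '[[0, 0, 0, 3, -1.7, -0.1, 0.03], [0, 0, 0, 7, -4.1, -0.1, 0.03], [0, 0, 0, 11, -6.5, -0.1, 0.03], [0, 0, 0, 14.5, -8.5, -0.1, 0.03], [0, 0, 0, 16.7, -9.7, -0.1, 0.03], [0, 0, 0, 16.7, -9.7, -0.1, 0.03], [0, 0, 0, 16.7, -9.7, -0.1, 0.03]]';  python3 go.py 0.4568 0.1225 0.058 64
```

```text
clock: 4.62
eef_pos: [0.4562, 0.1229, 0.1489]
tool_rot: [0.224, 0.975, -0.0, -0.0]
ft_force: [0.3, 1.1, -1.9]
grip_width: 0.0378
grasp_force: 60.9
rot [-0.001  -0.0005  0.0018] d [-0.0008  0.      0.0909] j [ 0.26  0.22 -0.18  1.17 -0.    0.72] t 4.62
```

```bash
python3 jog.py '[[0, 0, 0, 0, 0, 3, 0.03], [0, 0, 0, 0, 0, 6, 0.03], [0, 0, 0, 0, 0, 8, 0.03], [0, 0, 0, 0, 0, 8.8, 0.03], [0, 0, 0, 0, 0, 9.2, 0.03], [0, 0, 0, 0, 0, 9.2, 0.03], [0, 0, 0, 0, 0, 9.3, 0.03], [0, 0, 0, 0, 0, 9.3, 0.03]]'
```

```text
clock: 5.62
eef_pos: [0.4566, 0.1232, 0.0574]
tool_rot: [0.224, 0.975, 0.0, 0.001]
ft_force: [-0.1, 0.7, -3.8]
grip_width: 0.0375
grasp_force: 61.0
```

In the tool's units: 0.002 m is 0.2, 0.001 m is 0.1.

```bash
python3 jog.py '[[0, 0, 0, 0, 0, 0.1, 0.03], [0, 0, 0, 0, 0, 0.2, 0.03], [0, 0, 0, 0, 0, 0.2, 0.03]]'
```

```text
clock: 6.0
eef_pos: [0.4567, 0.1233, 0.0555]
tool_rot: [0.224, 0.975, 0.0, 0.001]
ft_force: [-1.1, 0.2, 4.2]
grip_width: 0.0375
grasp_force: 61.4
```

Contact felt (force went from −3.8 to +4.2 N). Opening and retreating.

In the tool's units: -0.1 m is -10, -0.07 m is -7.

```bash
python3 jog.py '[[0, 0, 0, 0, 0, 0, 0.05], [0, 0, 0, 0, 0, 0, 0.085], [0, 0, 0, 0, 0, 0, 0.085], [0, 0, 0, 0, 0, 0, 0.085], [0, 0, 0, 0, 0, 0, 0.085], [0, 0, 0, 0, 0, -3, 0.085], [0, 0, 0, 0, 0, -7, 0.085], [0, 0, 0, 0, 0, -10, 0.085], [0, 0, 0, 0, 0, -10, 0.085]]';  python3 go.py 0.628 -0.156 0.15 49
```

```text
clock: 7.12
eef_pos: [0.4582, 0.1237, 0.1573]
tool_rot: [0.224, 0.975, 0.001, 0.003]
ft_force: [-0.0, 0.2, -0.5]
grip_width: 0.085
grasp_force: 0.0
rot [0.0044 0.0039 0.2638] d [-0.2748 -0.1775  0.0079] j [ 0.26  0.22 -0.16  1.19 -0.    0.72] t 7.12
```

In the tool's units: -0.275 m is -27.5, -0.23 m is -23, 0.264 rad is 2.64.

```bash
python3 jog.py '[[0, 0, 0.5, -4.6, -3, 0, 0.085], [0, 0, 1, -9.2, -6, 0, 0.085], [0, 0, 1.5, -13.8, -9, 0.3, 0.085], [0, 0, 2, -18.4, -12, 0.5, 0.085], [0, 0, 2.64, -23, -14.9, 0.8, 0.085], [0, 0, 2.64, -27.5, -17.8, 0.8, 0.085], [0, 0, 2.64, -27.5, -17.8, 0.8, 0.085], [0, 0, 2.64, -27.5, -17.8, 0.8, 0.085]]';  python3 go.py 0.628 -0.156 0.022 49
python3 - <<'E'
from h import *
a=snap('top','pics/a3.png')[100:260,190:430];b=snap('side','pics/b3.png')[120:280,210:420]
c=np.vstack([cv2.resize(a,(480,320)),cv2.resize(b,(480,366))])[:600]
c=np.hstack([cv2.resize(a,(400,267)),cv2.resize(b,(400,305))[:267]])
cv2.imwrite('pics/v3.png',cv2.convertScaleAbs(c[:,:,::-1],alpha=1.5))
E
```

```text
clock: 8.12
eef_pos: [0.6247, -0.1568, 0.145]
tool_rot: [0.351, 0.937, 0.0, -0.002]
ft_force: [-1.4, 0.7, -0.6]
grip_width: 0.0847
grasp_force: 0.0
rot [-0.0012 -0.0032 -0.0006] d [-0.0024  0.0029  0.123 ] j [-0.25  0.56  0.33  1.34  0.    0.47] t 8.12
```

View pics/v3.png

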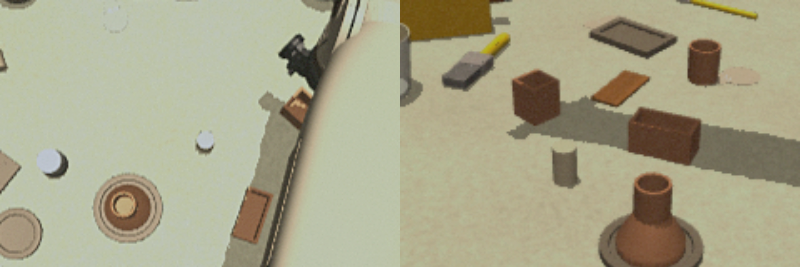

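The vase stands centred in its setter: foot and setter are both at crop (128,207). Descending on the planter.

```bash
python3 jog.py '[[0, 0, 0, -0.2, 0.3, 4, 0.085], [0, 0, 0, -0.2, 0.3, 8, 0.085], [0, 0, 0, -0.2, 0.3, 11, 0.085], [0, 0, 0, -0.2, 0.3, 12.2, 0.085], [0, 0, 0, -0.2, 0.3, 12.2, 0.085], [0, 0, 0, -0.2, 0.3, 12.2, 0.085]]';  python3 go.py 0.628 -0.156 0.022 49
```

```text
clock: 8.98
eef_pos: [0.6306, -0.1561, 0.0268]
tool_rot: [0.35, 0.937, 0.0, 0.002]
ft_force: [0.1, -0.7, 0.0]
grip_width: 0.085
grasp_force: 0.0
rot [0.0014 0.0028 0.0003] d [ 0.0021 -0.0017  0.0047] j [-0.24  0.65  0.16  1.08 -0.    0.47] t 8.97
```

In the tool's units: 0.003 m is 0.3, -0.002 m is -0.2.

```bash
python3 jog.py '[[0, 0, 0, 0.2, -0.2, 0.3, 0.085], [0, 0, 0, 0.2, -0.2, 0.3, 0.035], [0, 0, 0, 0.2, -0.2, 0.3, 0.035], [0, 0, 0, 0.2, -0.2, 0.3, 0.035], [0, 0, 0, 0.2, -0.2, 0.3, 0.035], [0, 0, 0, 0.2, -0.2, 0.3, 0.035], [0, 0, 0, 0.2, -0.2, 0.3, 0.035]]'; python3 jog.py '[[0, 0, 0, 0, 0, -2, 0.035], [0, 0, 0, 0, 0, -5, 0.035], [0, 0, 0, 0, 0, -9, 0.035], [0, 0, 0, 0, 0, -12, 0.035], [0, 0, 0, 0, 0, -12, 0.035], [0, 0, 0, 0, 0, -12, 0.035]]'; python3 go.py 0.51 0.3595 0.148 54.3
```

```text
clock: 9.85
eef_pos: [0.6273, -0.1561, 0.0227]
tool_rot: [0.35, 0.937, 0.0, 0.001]
ft_force: [-0.5, 2.2, 5.2]
grip_width: 0.0442
grasp_force: 61.5
clock: 10.6
eef_pos: [0.6252, -0.1562, 0.1395]
tool_rot: [0.35, 0.937, -0.0, -0.002]
ft_force: [0.7, -0.6, -3.0]
grip_width: 0.0437
grasp_force: 61.8
rot [-0.0017 -0.0032 -0.0929] d [ 0.4255  0.3134 -0.0078] j [-0.24  0.57  0.32  1.32 -0.    0.47] t 10.6
```

In the tool's units: 0.425 m is 42.5, 0.39 m is 39, -0.093 rad is -0.93.

```bash
python3 jog.py '[[0, 0, -0.1, 3, 2.2, -0.2, 0.035], [0, 0, -0.2, 7.5, 5.5, -0.4, 0.035], [0, 0, -0.3, 12, 8.8, -0.6, 0.035], [0, 0, -0.4, 16.5, 12.1, -0.8, 0.035], [0, 0, -0.5, 21, 15.5, -0.8, 0.035], [0, 0, -0.6, 25.5, 18.8, -0.8, 0.035], [0, 0, -0.7, 30, 22.1, -0.8, 0.035], [0, 0, -0.8, 34.5, 25.4, -0.8, 0.035], [0, 0, -0.93, 39, 28.7, -0.8, 0.035], [0, 0, -0.93, 42.5, 31.3, -0.8, 0.035]]'; python3 jog.py '[[0, 0, 0, 0, 0, 0, 0.035], [0, 0, 0, 0, 0, 0, 0.035]]'; python3 go.py 0.51 0.3595 0.03 54.3
```

```text
clock: 11.85
eef_pos: [0.5091, 0.36, 0.1468]
tool_rot: [0.306, 0.952, -0.002, -0.001]
ft_force: [-0.6, 0.6, -2.2]
grip_width: 0.0437
grasp_force: 61.7
clock: 12.1
eef_pos: [0.5101, 0.3578, 0.1474]
tool_rot: [0.306, 0.952, -0.002, -0.001]
ft_force: [-0.3, 0.3, -1.2]
grip_width: 0.0438
grasp_force: 61.9
rot [-0.0044 -0.0008  0.0007] d [0.001  0.0019 0.1174] j [ 0.61  0.52  0.26  1.31 -0.    1.23] t 12.1
```

```bash
python3 jog.py '[[0, 0, 0, 0.1, 0.1, 4, 0.035], [0, 0, 0, 0.1, 0.1, 8, 0.035], [0, 0, 0, 0.1, 0.1, 10.3, 0.035], [0, 0, 0, 0.1, 0.1, 11.2, 0.035], [0, 0, 0, 0.1, 0.1, 11.6, 0.035], [0, 0, 0, 0.1, 0.1, 11.6, 0.035], [0, 0, 0, 0.1, 0.1, 11.6, 0.035]]'; python3 go.py 0.51 0.3595 0.028 54.3
```

```text
clock: 12.98
eef_pos: [0.5118, 0.3606, 0.0351]
tool_rot: [0.306, 0.952, 0.001, 0.001]
ft_force: [0.5, 0.2, -1.8]
grip_width: 0.0441
grasp_force: 61.8
rot [0.0022 0.0008 0.0002] d [ 0.0009 -0.002   0.0071] j [0.61 0.6  0.09 1.06 0.   1.24] t 12.97
```

In the tool's units: 0.006 m is 0.6, 0.005 m is 0.5.

```bash
python3 jog.py '[[0, 0, 0, 0.1, -0.2, 0.3, 0.035], [0, 0, 0, 0.1, -0.2, 0.5, 0.035], [0, 0, 0, 0.1, -0.2, 0.6, 0.035], [0, 0, 0, 0.1, -0.2, 0.6, 0.035]]'
```

```text
clock: 13.48
eef_pos: [0.5089, 0.3592, 0.0286]
tool_rot: [0.306, 0.952, 0.0, 0.0]
ft_force: [-1.7, -0.8, 5.4]
grip_width: 0.044
grasp_force: 62.6
```

Contact. Release, rise, then head for the trough.

In the tool's units: -0.12 m is -12, -0.07 m is -7.

```bash
python3 jog.py '[[0, 0, 0, 0, 0, 0, 0.055], [0, 0, 0, 0, 0, 0, 0.085], [0, 0, 0, 0, 0, 0, 0.085], [0, 0, 0, 0, 0, 0, 0.085], [0, 0, 0, 0, 0, 0, 0.085], [0, 0, 0, 0, 0, -3, 0.085], [0, 0, 0, 0, 0, -7, 0.085], [0, 0, 0, 0, 0, -12, 0.085], [0, 0, 0, 0, 0, -12, 0.085]]';  python3 go.py 0.4487 -0.0788 0.14 73
```

```text
clock: 14.6
eef_pos: [0.5119, 0.3611, 0.1534]
tool_rot: [0.306, 0.952, 0.004, 0.003]
ft_force: [0.3, 0.6, -0.3]
grip_width: 0.0847
grasp_force: 0.0
rot [ 0.0094  0.005  -0.3261] d [-0.2053 -0.3943  0.0101] j [0.61 0.51 0.26 1.31 0.   1.24] t 14.6
```

```bash
python3 jog.py '[[0, 0, -0.4, -2.6, -4.9, 0, 0.085], [0, 0, -0.8, -5.2, -9.9, 0, 0.085], [0, 0, -1.2, -7.8, -14.9, 0, 0.085], [0, 0, -1.7, -10.4, -19.9, 0, 0.085], [0, 0, -2.1, -13, -24.9, 0, 0.085], [0, 0, -2.6, -15.6, -29.9, 0.3, 0.085], [0, 0, -3, -18.2, -34.9, 0.7, 0.085], [0, 0, -3.26, -20.5, -39.4, 1, 0.085], [0, 0, -3.26, -20.5, -39.4, 1, 0.085], [0, 0, -3.26, -20.5, -39.4, 1, 0.085]]';  python3 go.py 0.4487 -0.0788 0.014 73
python3 - <<'E'
from h import *
a=snap('top','pics/a4.png')[130:260,150:370];b=snap('side','pics/b4.png')[130:380,240:440]
c=np.hstack([cv2.resize(a,(540,320)),cv2.resize(b,(256,320))])
cv2.imwrite('pics/v4.png',cv2.convertScaleAbs(c[:,:,::-1],alpha=1.5))
E
```

```text
clock: 15.85
eef_pos: [0.4453, -0.0803, 0.1373]
tool_rot: [0.148, 0.989, 0.0, -0.0]
ft_force: [0.4, 1.1, 0.2]
grip_width: 0.085
grasp_force: 0.0
rot [ 0.0004 -0.0011 -0.0009] d [-0.0029  0.0023  0.1233] j [-0.18  0.19 -0.24  1.13  0.    0.12] t 15.85
```

View pics/v4.png

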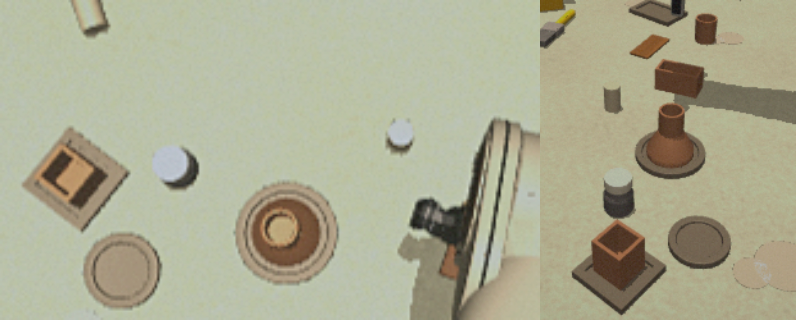

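The planter sits square in its setter at crop (75,178), with the vase in its own at (286,232). Neither jar nor prop has moved. Descending on the trough.

```bash
python3 jog.py '[[0, 0, 0, -0.2, 0.2, 4, 0.085], [0, 0, 0, -0.2, 0.2, 8, 0.085], [0, 0, 0, -0.2, 0.2, 10.8, 0.085], [0, 0, 0, -0.2, 0.2, 12, 0.085], [0, 0, 0, -0.2, 0.2, 12, 0.085], [0, 0, 0, -0.2, 0.2, 12, 0.085]]';  python3 go.py 0.4487 -0.0788 0.015 73
```

```text
clock: 16.7
eef_pos: [0.4494, -0.079, 0.0189]
tool_rot: [0.147, 0.989, -0.0, 0.001]
ft_force: [0.1, 0.3, 0.3]
grip_width: 0.0852
grasp_force: 0.0
rot [0.0003 0.0022 0.0007] d [ 0.0008 -0.      0.0039] j [-0.17  0.33 -0.41  0.82  0.    0.12] t 16.7
```

In the tool's units: 0.002 m is 0.2, 0.001 m is 0.1.

```bash
python3 jog.py '[[0, 0, 0, 0.1, 0, 0.2, 0.085], [0, 0, 0, 0.1, 0, 0.2, 0.032], [0, 0, 0, 0.1, 0, 0.2, 0.032], [0, 0, 0, 0.1, 0, 0.2, 0.032], [0, 0, 0, 0.1, 0, 0.2, 0.032], [0, 0, 0, 0.1, 0, 0.2, 0.032], [0, 0, 0, 0.1, 0, 0.2, 0.032]]'; python3 jog.py '[[0, 0, 0, 0, 0, -2, 0.032], [0, 0, 0, 0, 0, -5, 0.032], [0, 0, 0, 0, 0, -9, 0.032], [0, 0, 0, 0, 0, -12, 0.032], [0, 0, 0, 0, 0, -12, 0.032], [0, 0, 0, 0, 0, -12, 0.032]]'; python3 go.py 0.5102 -0.4135 0.14 55.1
```

```text
clock: 17.58
eef_pos: [0.4475, -0.0788, 0.0165]
tool_rot: [0.148, 0.989, 0.0, 0.0]
ft_force: [-1.2, 1.6, 5.1]
grip_width: 0.0392
grasp_force: 59.6
clock: 18.32
eef_pos: [0.4463, -0.0787, 0.1346]
tool_rot: [0.148, 0.989, 0.0, -0.001]
ft_force: [-0.3, -0.1, -3.0]
grip_width: 0.0391
grasp_force: 60.8
rot [-0.0005 -0.0019  0.3123] d [-0.159  -0.3014 -0.0056] j [-0.17  0.2  -0.25  1.13  0.    0.12] t 18.32
```

In the tool's units: -0.301 m is -30.1, -0.277 m is -27.7, 0.312 rad is 3.12.

```bash
python3 jog.py '[[0, 0, 0.35, -1.5, -2.8, -0.2, 0.032], [0, 0, 0.8, -3.7, -7, -0.4, 0.032], [0, 0, 1.2, -5.9, -11.2, -0.6, 0.032], [0, 0, 1.6, -8.1, -15.4, -0.6, 0.032], [0, 0, 2, -10.3, -19.6, -0.6, 0.032], [0, 0, 2.4, -12.5, -23.8, -0.6, 0.032], [0, 0, 2.8, -14.6, -27.7, -0.6, 0.032], [0, 0, 3.12, -15.9, -30.1, -0.6, 0.032], [0, 0, 3.12, -15.9, -30.1, -0.6, 0.032], [0, 0, 3.12, -15.9, -30.1, -0.6, 0.032]]'; python3 go.py 0.5102 -0.4135 0.0225 55.1
```

```text
clock: 19.58
eef_pos: [0.5102, -0.4121, 0.1395]
tool_rot: [0.3, 0.954, 0.001, -0.002]
ft_force: [-0.1, 1.0, -2.4]
grip_width: 0.0393
grasp_force: 60.9
rot [ 0.0006 -0.0044  0.0006] d [-0.0013 -0.0012  0.117 ] j [-0.68  0.59  0.36  1.34  0.   -0.07] t 19.57
```

In the tool's units: 0.113 m is 11.3, 0.108 m is 10.8.

```bash
python3 jog.py '[[0, 0, 0, -0.1, -0.1, 4, 0.032], [0, 0, 0, -0.1, -0.1, 8, 0.032], [0, 0, 0, -0.1, -0.1, 10, 0.032], [0, 0, 0, -0.1, -0.1, 10.8, 0.032], [0, 0, 0, -0.1, -0.1, 11.3, 0.032], [0, 0, 0, -0.1, -0.1, 11.3, 0.032], [0, 0, 0, -0.1, -0.1, 11.3, 0.032]]'; python3 go.py 0.5102 -0.4135 0.0225 55.1
```

```text
clock: 20.45
eef_pos: [0.5122, -0.4151, 0.03]
tool_rot: [0.3, 0.954, -0.0, 0.001]
ft_force: [-0.4, 0.1, -1.4]
grip_width: 0.0395
grasp_force: 60.9
rot [-0.0001  0.0021  0.0004] d [0.0025 0.0002 0.0075] j [-0.68  0.67  0.2   1.1   0.   -0.07] t 20.45
```

```bash
python3 jog.py '[[0, 0, 0, 0.2, 0, 0.3, 0.032], [0, 0, 0, 0.2, 0, 0.5, 0.032], [0, 0, 0, 0.2, 0, 0.6, 0.032], [0, 0, 0, 0.2, 0, 0.6, 0.032]]'
```

```text
clock: 20.95
eef_pos: [0.5098, -0.4135, 0.0228]
tool_rot: [0.3, 0.954, -0.0, -0.0]
ft_force: [0.2, -1.0, -2.5]
grip_width: 0.0394
grasp_force: 60.9
```

In the tool's units: 0.0015 m is 0.15, 0.001 m is 0.1.

```bash
python3 jog.py '[[0, 0, 0, 0, 0, 0.1, 0.032], [0, 0, 0, 0, 0, 0.1, 0.032], [0, 0, 0, 0, 0, 0.15, 0.032], [0, 0, 0, 0, 0, 0.15, 0.032]]'
```

```text
clock: 21.45
eef_pos: [0.51, -0.4135, 0.0226]
tool_rot: [0.3, 0.954, -0.0, 0.0]
ft_force: [-3.2, 3.0, 6.8]
grip_width: 0.0396
grasp_force: 62.0
```

Contact. Releasing and rising.

```bash
python3 jog.py '[[0, 0, 0, 0, 0, 0, 0.05], [0, 0, 0, 0, 0, 0, 0.085], [0, 0, 0, 0, 0, 0, 0.085], [0, 0, 0, 0, 0, 0, 0.085], [0, 0, 0, 0, 0, 0, 0.085], [0, 0, 0, 0, 0, -3, 0.085], [0, 0, 0, 0, 0, -7, 0.085], [0, 0, 0, 0, 0, -12, 0.085], [0, 0, 0, 0, 0, -12, 0.085]]';  python3 go.py 0.3975 -0.2855 0.14 55
```

```text
clock: 22.58
eef_pos: [0.5126, -0.4157, 0.1473]
tool_rot: [0.3, 0.954, -0.002, 0.005]
ft_force: [-0.2, -0.4, 0.1]
grip_width: 0.0851
grasp_force: 0.0
rot [-0.0008  0.0109  0.0021] d [0.169  0.041  0.0054] j [-0.68  0.58  0.36  1.34 -0.   -0.07] t 22.57
```

```bash
python3 jog.py '[[0, 0, 0, 4.2, 1, 0.2, 0.085], [0, 0, 0, 8.4, 2, 0.3, 0.085], [0, 0, 0, 12.6, 3, 0.5, 0.085], [0, 0, 0, 16.9, 4.1, 0.5, 0.085], [0, 0, 0, 16.9, 4.1, 0.5, 0.085], [0, 0, 0, 16.9, 4.1, 0.5, 0.085]]';  python3 go.py 0.3975 -0.2855 0.022 55
python3 - <<'E'
from h import *
a=snap('top','pics/a5.png')[160:290,330:500];b=snap('side','pics/b5.png')[90:220,250:420]
c=np.hstack([cv2.resize(a,(400,306)),cv2.resize(b,(400,306))])
cv2.imwrite('pics/v5.png',cv2.convertScaleAbs(c[:,:,::-1],alpha=1.5))
E
```

```text
clock: 23.32
eef_pos: [0.3952, -0.2836, 0.1364]
tool_rot: [0.3, 0.954, -0.0, 0.001]
ft_force: [0.5, -0.4, 0.7]
grip_width: 0.0848
grasp_force: 0.0
rot [-0.0001  0.0013  0.0022] d [-0.0028 -0.0002  0.1144] j [-0.62  0.26 -0.16  1.15 -0.   -0.01] t 23.32
```

View pics/v5.png

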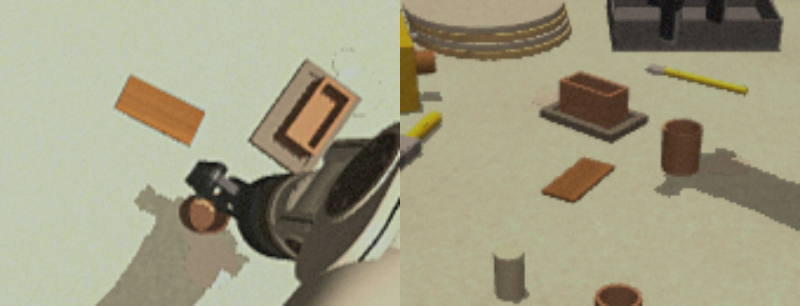

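The trough stands in the oblong setter in both views: top crop (315,115), side crop (593,100). Now the cup.

In the tool's units: 0.111 m is 11.1, 0.104 m is 10.4.

```bash
python3 jog.py '[[0, 0, 0, -0.2, 0, 4, 0.085], [0, 0, 0, -0.2, 0, 8, 0.085], [0, 0, 0, -0.2, 0, 10.4, 0.085], [0, 0, 0, -0.2, 0, 11.1, 0.085], [0, 0, 0, -0.2, 0, 11.1, 0.085], [0, 0, 0, -0.2, 0, 11.1, 0.085]]';  python3 go.py 0.3975 -0.2855 0.022 55
```

```text
clock: 24.18
eef_pos: [0.3975, -0.2852, 0.0264]
tool_rot: [0.3, 0.954, -0.0, 0.001]
ft_force: [-0.4, 0.5, 0.9]
grip_width: 0.085
grasp_force: 0.0
rot [-0.      0.0025  0.0019] d [-0.0002 -0.0002  0.0044] j [-0.62  0.38 -0.32  0.87  0.   -0.01] t 24.18
```

```bash
python3 jog.py '[[0, 0, 0, 0, 0, 0.2, 0.085], [0, 0, 0, 0, 0, 0.2, 0.037], [0, 0, 0, 0, 0, 0.2, 0.037], [0, 0, 0, 0, 0, 0.2, 0.037], [0, 0, 0, 0, 0, 0.2, 0.037], [0, 0, 0, 0, 0, 0.2, 0.037], [0, 0, 0, 0, 0, 0.2, 0.037]]'; python3 jog.py '[[0, 0, 0, 0, 0, -2, 0.037], [0, 0, 0, 0, 0, -5, 0.037], [0, 0, 0, 0, 0, -9, 0.037], [0, 0, 0, 0, 0, -13, 0.037], [0, 0, 0, 0, 0, -13, 0.037], [0, 0, 0, 0, 0, -13, 0.037]]'; python3 go.py 0.4097 0.302 0.15 55
```

```text
clock: 25.05
eef_pos: [0.3965, -0.2845, 0.0245]
tool_rot: [0.3, 0.954, -0.0, 0.0]
ft_force: [-1.8, 1.1, 8.0]
grip_width: 0.0443
grasp_force: 59.9
clock: 25.8
eef_pos: [0.3957, -0.2839, 0.1524]
tool_rot: [0.3, 0.954, 0.0, -0.001]
ft_force: [-0.5, 1.1, -2.3]
grip_width: 0.0442
grasp_force: 61.3
rot [ 0.     -0.0014  0.0021] d [0.3235 0.4886 0.0029] j [-0.62  0.25 -0.13  1.19  0.   -0.01] t 25.8
```

```bash
python3 jog.py '[[0, 0, 0, 2, 3, 0, 0.037], [0, 0, 0, 4.6, 7, 0, 0.037], [0, 0, 0, 7.3, 11, 0, 0.037], [0, 0, 0, 9.9, 15, 0, 0.037], [0, 0, 0, 12.6, 19, 0, 0.037], [0, 0, 0, 15.2, 23, 0, 0.037], [0, 0, 0, 17.9, 27, 0, 0.037], [0, 0, 0, 20.5, 31, 0, 0.037], [0, 0, 0, 23.2, 35, 0, 0.037], [0, 0, 0, 25.8, 39, 0, 0.037]]'; python3 jog.py '[[0, 0, 0, 2.6, 4, 0, 0.037], [0, 0, 0, 5, 7.5, 0, 0.037], [0, 0, 0, 6.5, 9.8, 0, 0.037], [0, 0, 0, 6.5, 9.8, 0, 0.037], [0, 0, 0, 6.5, 9.8, 0, 0.037]]'; python3 go.py 0.4097 0.302 0.0305 55
```

```text
clock: 27.05
eef_pos: [0.4061, 0.1841, 0.1513]
tool_rot: [0.3, 0.954, -0.001, -0.001]
ft_force: [1.5, 0.1, -1.2]
grip_width: 0.0442
grasp_force: 61.4
clock: 27.68
eef_pos: [0.4093, 0.2995, 0.1517]
tool_rot: [0.3, 0.954, -0.002, -0.001]
ft_force: [-0.5, -0.1, -0.5]
grip_width: 0.0443
grasp_force: 61.5
rot [-0.0038 -0.0009  0.0021] d [0.001  0.0027 0.1212] j [ 0.63  0.29 -0.08  1.21 -0.    1.24] t 27.68
```

In the tool's units: 0.117 m is 11.7, 0.113 m is 11.3.

```bash
python3 jog.py '[[0, 0, 0, 0.1, 0.2, 4, 0.037], [0, 0, 0, 0.1, 0.2, 8, 0.037], [0, 0, 0, 0.1, 0.2, 10.5, 0.037], [0, 0, 0, 0.1, 0.2, 11.3, 0.037], [0, 0, 0, 0.1, 0.2, 11.7, 0.037], [0, 0, 0, 0.1, 0.2, 11.7, 0.037], [0, 0, 0, 0.1, 0.2, 11.7, 0.037]]'; python3 go.py 0.4097 0.302 0.0305 55
```

```text
clock: 28.55
eef_pos: [0.4115, 0.3034, 0.0374]
tool_rot: [0.3, 0.954, 0.001, 0.001]
ft_force: [-0.3, -1.0, -1.0]
grip_width: 0.0445
grasp_force: 61.5
rot [0.002  0.0007 0.0019] d [ 0.0007 -0.0022  0.0069] j [ 0.64  0.4  -0.24  0.92 -0.    1.24] t 28.55
```

In the tool's units: 0.006 m is 0.6, 0.005 m is 0.5.

```bash
python3 jog.py '[[0, 0, 0, 0.1, -0.2, 0.3, 0.037], [0, 0, 0, 0.1, -0.2, 0.5, 0.037], [0, 0, 0, 0.1, -0.2, 0.6, 0.037], [0, 0, 0, 0.1, -0.2, 0.6, 0.037]]'
```

```text
clock: 29.05
eef_pos: [0.4086, 0.3018, 0.0305]
tool_rot: [0.3, 0.954, -0.0, -0.0]
ft_force: [-1.6, -0.8, 2.9]
grip_width: 0.0441
grasp_force: 62.0
```

Contact. Releasing, rising and moving clear for a final look.

```bash
python3 jog.py '[[0, 0, 0, 0, 0, 0, 0.055], [0, 0, 0, 0, 0, 0, 0.085], [0, 0, 0, 0, 0, 0, 0.085], [0, 0, 0, 0, 0, 0, 0.085], [0, 0, 0, 0, 0, 0, 0.085], [0, 0, 0, 0, 0, -3, 0.085], [0, 0, 0, 0, 0, -7, 0.085], [0, 0, 0, 0, 0, -12, 0.085], [0, 0, 0, 0, 0, -16, 0.085]]'; python3 jog.py '[[0, 0, 0, 5.5, 0, 0, 0.085], [0, 0, 0, 11, 0, 0, 0.085], [0, 0, 0, 16.5, 0, 0, 0.085], [0, 0, 0, 19, 0, 0, 0.085], [0, 0, 0, 19, 0, 0, 0.085]]'
python3 - <<'E'
from h import *
a=snap('top','pics/a6.png');b=snap('side','pics/b6.png')
c=cv2.resize(a[130:270,150:290],(600,600))
d=cv2.resize(a[180:240,430:490],(200,200)); e=cv2.resize(b[130:390,230:400],(200,306))
r=np.zeros((600,200,3),np.uint8); r[:200]=d; r[200:506]=e
cv2.imwrite('pics/v6.png',cv2.convertScaleAbs(np.hstack([c,r])[:,:,::-1],alpha=1.5))
E
```

```text
clock: 30.18
eef_pos: [0.409, 0.302, 0.1924]
tool_rot: [0.3, 0.954, 0.001, 0.0]
ft_force: [1.0, 0.8, 0.1]
grip_width: 0.0851
grasp_force: 0.0
clock: 30.8
eef_pos: [0.2515, 0.4113, 0.1903]
tool_rot: [0.298, 0.955, 0.0, 0.0]
ft_force: [0.8, 0.1, 0.2]
grip_width: 0.0852
grasp_force: 0.0
```

View pics/v6.png

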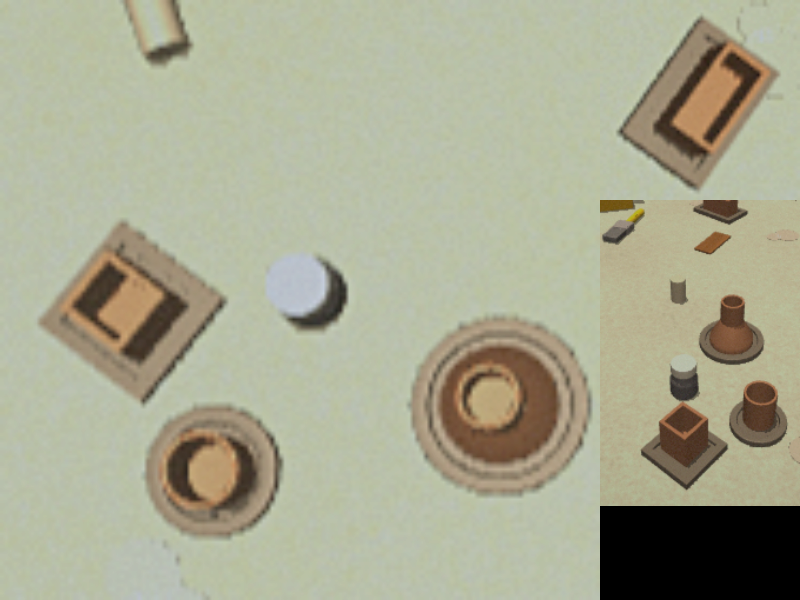

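All four pots stand in their setters and the jar and prop are unmoved. From the enlarged crop I read rim centres of planter (115,299), cup (202,469), trough (722,98) and vase foot (500,404). I'll check the offsets numerically.

Run:
```python
from h import *
k=140/600
for n,u,v,z,c in(('planter',150+115*k,130+299*k,.061,(.5096,.3591)),('cup',150+202*k,130+469*k,.061,(.4097,.3019)),('trough',430+122*.3,180+98*.3,.051,(.5101,-.4128)),('vase',150+500*k,130+404*k,.018,(.4567,.1224))):
    print(n,((ray('top',u,v,z)[:2]-c)*1000).round(1))
```

```text
planter [ 2.1 -2.4]
cup [-0.1 -4.3]
trough [ 0.6 -4.4]
vase [-0.   0.3]
```

Every offset is under 5 mm against the 12 mm limit, and the heights match the contact readings. Handing in.

```bash
python3 -c "
from workcell import bot
print(bot.job_done())"
```

```text
the job is handed in; nothing more can be done
None
```

The job is handed in at about 31 s: all four pots stand upright in their matching setters, centres measured within 5 mm, jar and prop unmoved in the pictures; no verdict was returned.

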